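# Close the wash-buffer jar and fit its pick-up tube

## Task

Set the loose cover gently on the glass jar so that it sits down flat on the rim, and let go of it. Then take the pick-up tube (the steel one with the black grip) out of the drying stand and pass it down through the bushing in the middle of the cover and on through the guide ring inside the jar. Finish while still holding the tube there, its foot sticking out below the guide ring but hanging clear of the jar's floor (about 1 cm above it), so that a colleague can tighten the gland; leave the timer, the reagent bottle and the vial where they stand.

Things in the scene. Friction and masses are not known exactly. Their poses are not given: they have to be found in the camera images.
- jar: Clear glass jar, open at the top, upright in a round dark steel dock (diameter 128 mm) fixed to the worktop; never moves, place varies. Origin: centre of the dock's underside, on the worktop; z up, the jar's axis. Heights above it: inside floor 16 mm, rim 105 mm. Glass outer diameter 110, inner 102 mm. A white guide ring stands inside on three legs, on the axis (see jar_guide).
- jar_rim (a point): Centre of the jar's mouth, level with the top of its rim, 105 mm above the worktop.
- jar_guide (a point): Centre of the top of the fixed guide ring inside the jar, on the jar's axis, 58 mm above the worktop. Ring: outer diameter 30, height 18, bore 12.5 mm, top opened as a lead-in cone 25 mm wide and 8 mm deep. Its underside is 18 mm and the jar's floor 42 mm below this point.
- jar_floor (a point): Centre of the jar's inside floor, 16 mm above the worktop.
- cover: Loose round aluminium cover, 0.22 kg, lying bushing up on the worktop. Origin: centre of its underside; z up. Heights: 0-8 mm spigot ring, outer diameter 97 mm, bevelled, drops into the jar's mouth with 2.5 mm play all round; 8-14 mm plate, diameter 116 mm, rests on the rim (origin then 97 mm above the jar's); 14-44 mm grey ribbed gland bushing, diameter 30 mm, to grip from above.
- cover_bore (a point): Centre of the mouth of the cover's bushing, on the bushing's top, 44 mm above the cover's origin. A bore of 12 mm runs from here right down through the cover; its mouth is a lead-in cone 23 mm wide and 6 mm deep.
- tube: Loose straight pick-up tube, 192 mm long, 0.08 kg, upright in the drying stand's middle hole with about 1 mm play; leaves it straight upward. Origin: centre of its foot (lower end); z up along the tube. Steel shaft, diameter 10 mm, 0-135 mm, foot bevelled; black round grip, diameter 18 mm, 135-172 mm; hose barb, diameter 10 mm, to 192 mm. The grip is too thick for the bushings.
- stand: White drying stand, fixed to the worktop. Origin: centre of its underside; z up. Base 80 (x) by 120 (y) by 14 mm with a socket in the middle, floor 8 mm above the worktop, where the tube's foot stands; two posts at y = +-48 mm, caps to 83 mm; top plate 46 by 110 mm at 72-80 mm height, three holes of 11.5 mm at y = -30, 0, +30 mm, the middle one occupied.
- timer: Bystander: small white lab timer lying flat, 70 x 62 x 18 mm. Origin: centre of its underside.
- bottle: Bystander: open reagent bottle with a pale filling, diameter 54 mm, 114 mm tall. Origin: centre of its underside.
- vial: Bystander: small dark vial, diameter 29 mm, 53 mm tall. Origin: centre of its underside.
Things that resemble listed ones, but are neither listed nor needed, are in the scene too. What is shaped like the tube but orange is not meant.

How it is judged:
By the outcome, as a careful person would: the job done as asked, in the order asked, and still so for the second after the job is handed in, while the arm keeps its last pose, push and grip.
It also fails if it takes over 69 s, if anything falls off the work surface, if the arm or the gripper's body presses on something with over 40 N, if the wrist force passes 120 N, or if a joint passes its speed limit or range.

## Robot

A 6-joint arm with a two-finger parallel gripper is mounted at the origin on a cart in front of the work surface, level with it; the furniture and walls round the work are solid. World frame = base frame: x ahead of the robot, y to its left, z up, the work surface at z = 0. Lengths are in m, angles in rad, forces in N, time in s.
With the tool pointing down it reaches from about 0.275 to 0.725 m from the base axis. Payload 5.6 kg.
Tool frame: the origin (TCP) lies on the centre line of the jaws, within the pads' length; the fingertips stand 8 mm ahead of it and the grasp point (between the pads) lies 11 mm behind it; z points along the fingers, y is the direction in which the jaws open and shut (so a half turn about z gives the same grasp; the last joint's range is limited). The gripper opens to 85 mm and grips with 20 to 120 N. Pads are 22 mm wide; open, the fingers measure 114 mm over their backs; the gripper's body (76 mm by 85 mm) begins 54 mm behind the grasp point. The pads swing forward as they close: fully open they stand 13 mm farther back than shut.
Start: joints at [1.469, 0.255, 0.108, 0, -1.424, -0.285], TCP at [0.207, 0.509, 0.239] pointing down, gripper open.
Joint ranges: [-2.95, 2.95], [-1.21, 1.97], [-1.09, 1.5], [-2.87, 1.71], [-2.94, -0.07], [-3.05, 3.05]. Speed limits (rad/s): [2.57, 2.57, 3.14, 3.14, 3.14, 3.14].

## Interface

Orientations are given as a unit quaternion [w, x, y, z].
In Python, from cell import env gives the robot as it stands.
- The arm moves only by the tool servo_tool, never from a script. Its argument "commands" is a list of rows, each an object with "slide": the shift along the tool's x, y, z in mm, a list of three; "twist": the turn, a rotation vector about the tool's x, y, z in degrees, a list of three; "hand": the closure in counts, from 0 (fully open) to 255 (shut). In form: [{"slide": [dx, dy, dz], "twist": [wx, wy, wz], "hand": hand}, ...]. A call has 1 to 12 rows; each row shifts and turns the commanded pose from where the row before left it, along the tool's axes as they then stand; what a row does not reach is not made up. A row lasts 1/8 s, in which the tool goes at most 62.5 mm and 10.7 degrees, less where a joint would pass 70% of its speed; a pose out of reach is approached as far as the arm can. A call is refused whole if a number of a shift passes 62.5 or a number of a turn 10.7, either way. A call with a gripper value outside its range is refused whole. The fingers move at their own pace and stop on an object; "newtons" is the grip in N (left out, the last holds). Time passes only in rows, so rows that do not move let the fingers close. It gives the time, the measured TCP pose, the force and the opening at its end, in the units of the state.
- env.get_state(): the state, without advancing time (a new reading comes with each control period).
- env.capture(name): name is "side" or "top"; returns a dict with "img" (480x640x3 uint8, blue, green, red), "vertical_fov" (degrees; the focal length in pixels is half the picture's height over the tangent of half this angle, whatever the lens; pixels are square), "cx", "cy" (the principal point, pixels), "R" (3x3) and "t" (3): a world point X has camera coordinates R X + t. Camera axes: x right, y down, z forward; pixel columns grow to the right and rows downward; lengths in m; the calibration is good to about 2 mm. A picture is of the moment at which its call begins. There is no depth.
- env.finish_job(): hands the job in, once; it reports no verdict.
The state is a dict: "clock": time; "joint_positions": joint angles; "joint_velocities": joint speeds; "joint_efforts": joint torques, N m; "tool_pos": TCP position; "ee_rot": TCP orientation; "contact_force": force on the tool from outside, world axes, zero at the start; "moment": the same for the moment, N m; "width": finger opening in m.
Only numpy, scipy, OpenCV 4.12 (cv2) and the standard library are available. Lean on these libraries where they do the work, as an engineer would, in place of code of your own. Each camera call takes 0.05 s, during which the arm holds its last target. There are 200 camera calls.

## Working session

There is one attempt and no reset: what is moved stays moved. The work goes in short steps, Python scripts to look and compute and a tool call to move; the robot and the scene stay as the last step left them, time stands still between calls to the robot, and variables do not carry over. Pictures are saved under pics/ and viewed, about 8 in all and at most 12, crops included, and the job is handed in when it is done.

Besides the shell and the picture viewer there is one more tool, called after "Request:" in YAML: its name, and indented under it one key for each argument. servo_tool: Moves the arm, as the interface text tells. Its arguments: {"type":"object","properties":{"commands":{"type":"array","items":{"type":"object","properties":{"slide":{"type":"array","items":{"type":"number"}},"twist":{"type":"array","items":{"type":"number"}},"hand":{"type":"number"}}}},"newtons":{"type":"number"}},"required":["commands"]}

```bash
mkdir -p pics; ls; cat > h.py <<'E'
import numpy as np, cv2, pickle
from cell import env
def cap(n,tag):
    c=env.capture(n); cv2.imwrite(f'pics/{tag}.png',c['img']); pickle.dump(c,open(f'{tag}.pkl','wb')); return c
def ld(tag): return pickle.load(open(f'{tag}.pkl','rb'))
def K(c):
    return 240/np.tan(np.radians(c['vertical_fov'])/2)
def proj(c,X):
    p=np.array(c['R'])@np.array(X,float)+np.array(c['t']); f=K(c); return np.array([c['cx']+f*p[0]/p[2],c['cy']+f*p[1]/p[2]])
def ray(c,u,v):
    R=np.array(c['R']);d=R.T@np.array([(u-c['cx'])/K(c),(v-c['cy'])/K(c),1]); return -R.T@np.array(c['t']),d
def atz(c,u,v,z):
    o,d=ray(c,u,v); return o+d*(z-o[2])/d[2]
E
python3 - <<'E'
from h import *
for n in('top','side'):
    c=cap(n,n+'0'); print(n,{k:np.round(c[k],3).tolist() for k in c if k!='img'},[k for k in c], ray(c,320,240))
print(env.get_state())
E
```

```text
pics
top {'vertical_fov': 54.217, 'cx': 324.652, 'cy': 230.834, 'R': [[0.004, -1.0, -0.015], [-0.997, -0.003, -0.073], [0.073, 0.015, -0.997]], 't': [-0.051, 0.546, 1.363]} ['img', 'vertical_fov', 'cx', 'cy', 'R', 't'] (array([ 0.44609991, -0.06990082,  1.39862493]), array([ 0.05298286,  0.02510218, -0.99852063]))
side {'vertical_fov': 52.352, 'cx': 327.327, 'cy': 241.871, 'R': [[0.904, -0.428, -0.006], [-0.273, -0.567, -0.777], [0.329, 0.704, -0.629]], 't': [-0.504, 0.172, 1.04]} ['img', 'vertical_fov', 'cx', 'cy', 'R', 't'] (array([ 0.16017456, -0.85001851,  0.78524536]), array([ 0.31671772,  0.71268961, -0.62610165]))
{'clock': 0.1, 'joint_positions': array([ 1.46861572e+00,  2.55722404e-01,  1.07117961e-01, -4.35142301e-04,
       -1.42392746e+00, -2.84589307e-01]), 'joint_velocities': array([ 1.36135404e-04, -7.74609672e-04,  2.04892476e-03,  2.80104350e-03,
        1.09991177e-03,  7.84827422e-05]), 'joint_efforts': array([-4.23651116e-03, -3.87600267e+01,  2.38473988e+01,  5.37797526e+00,
       -3.79632067e-03,  1.47574561e-06]), 'tool_pos': array([0.20724611, 0.50898137, 0.2384597 ]), 'ee_rot': array([ 8.83781263e-04,  9.81352784e-01, -1.92213200e-01, -1.35270318e-04]), 'contact_force': array([-0.23067151, -0.05292473,  0.54952427]), 'moment': array([-0.06397944,  0.04007664, -0.03322537]), 'width': 0.0854464534528081}
```

View pics/top0.png

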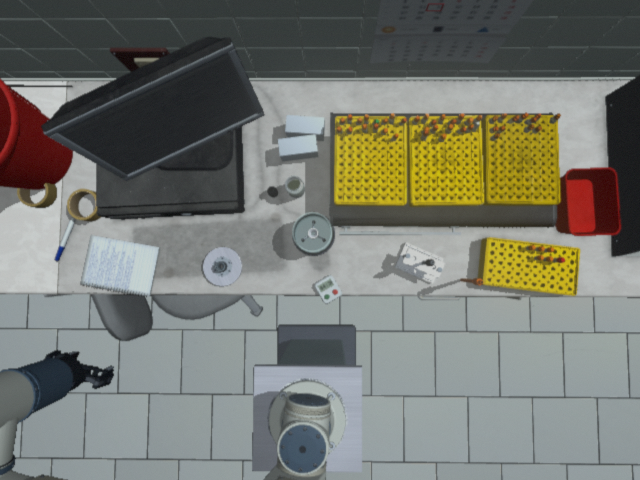

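View pics/side0.png

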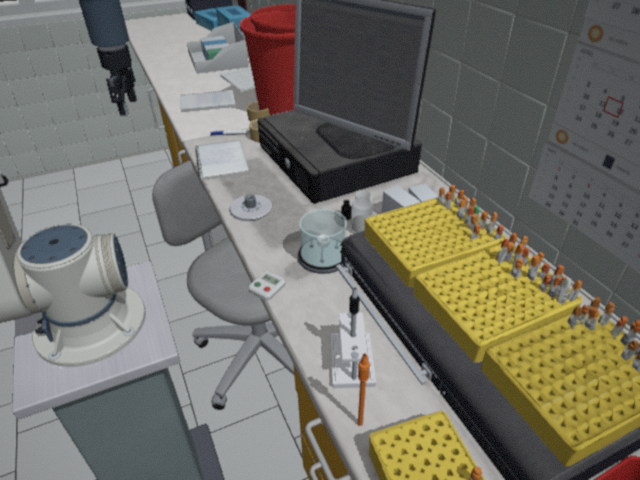

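The top view shows the cover at (222,267), the jar at (313,234), the stand at (420,262) with the black tube top near (429,262), and the timer at (327,289). The side view shows the cover at (250,205), the jar at (322,240) and the tube grip at (354,300); the orange decoy is at (363,390). Next I'll view one enlarged composite of these.

```bash
python3 - <<'E'
from h import *
t=ld('top0')['img'];s=ld('side0')['img']
def cr(i,u,v,w,h,k): return cv2.resize(i[v:v+h,u:u+w],(w*k,h*k),interpolation=cv2.INTER_CUBIC)
a=[cr(t,197,244,50,46,5),cr(t,288,209,50,46,5),cr(t,390,237,60,46,5)]
b=[cr(s,225,187,50,60,5),cr(s,292,200,60,75,4),cr(s,325,285,60,105,3)]
b=[cr(s,225,187,50,72,4),cr(s,292,203,60,72,4),cr(s,325,285,60,105,3)[:288]]
A=np.hstack(a);B=np.hstack(b);W=800
p=lambda x:cv2.copyMakeBorder(x,0,0,0,W-x.shape[1],0)
cv2.imwrite('pics/comp.png',np.vstack([p(A),p(B)]))
E
```

```text
(no output)
```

View pics/comp.png

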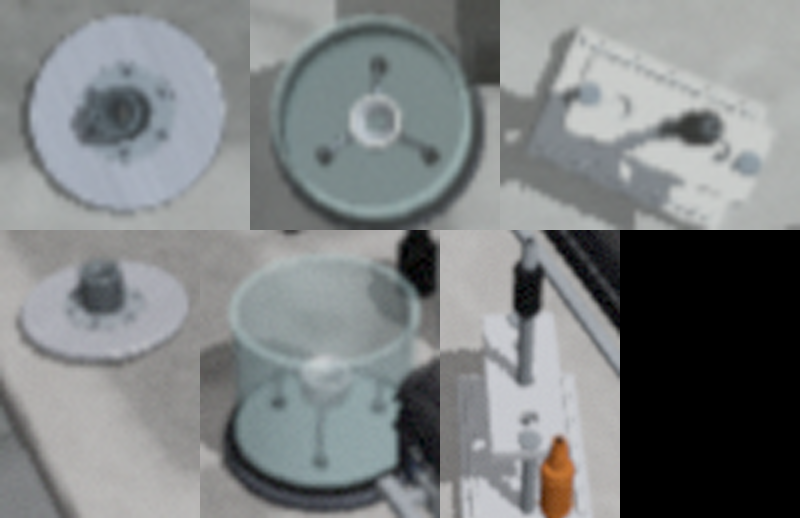

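```bash
cat >> h.py <<'E'
def ext(c,x,y,z,r):
    a=np.linspace(0,2*np.pi,120); P=np.array([proj(c,[x+r*np.cos(k),y+r*np.sin(k),z]) for k in a]); return np.r_[P[:,0].min(),P[:,0].max(),P[:,1].min(),P[:,1].max()]
def tri(*obs):
    A=[];b=[]
    for c,u,v in obs:
        o,d=ray(c,u,v); d/=np.linalg.norm(d); M=np.eye(3)-np.outer(d,d); A.append(M);b.append(M@o)
    A=np.vstack(A);b=np.hstack(b);X=np.linalg.lstsq(A,b,rcond=None)[0]; return X,[np.round(proj(c,X)-[u,v],1) for c,u,v in obs]
E
python3 - <<'E'
from h import *
from scipy.optimize import least_squares
T=ld('top0');S=ld('side0')
def fit(n,x0,z,r,eT,eS):
    for nm,use in(('top',((T,eT),)),('side',((S,eS),)),('both',((T,eT),(S,eS)))):
        def f(p): return np.concatenate([[ (a-b) for a,b in zip(ext(c,p[0],p[1],z,r),e) if b is not None] for c,e in use])
        s=least_squares(f,x0); print(n,nm,s.x.round(4),s.fun.round(1))
fit('cover',[.5,.2],.014,.058,[202.6,241.6,246.4,286],[230.1,271.6,194.6,217])
fit('jar',[.5,.0],.105,.055,[292,331.8,211.6,None],[299.1,346.6,208.9,235.6])
print('guide',atz(T,312.6,232.6,.058)); print('bush',atz(T,221,266,.044))
print('tubetop',tri((T,429.6,262),(S,354.7,287.3)),atz(T,429.6,262,.2),atz(S,354.7,287.3,.2),atz(S,353,335,.08))
print('caps',atz(T,407.6,255.6,.083),atz(T,439.2,269,.083),atz(S,354.7,354.7,.083))
print('timer',atz(T,327,289,.018),'bottle',atz(T,295,185,.114),'vial',atz(T,272,191,.05))
E
```

```text
cover top [0.4413 0.2539] [-0.1  0.1  0.1 -0.1]
cover side [0.4419 0.2504] [-0.3  0.3 -0.8  0.7]
cover both [0.4418 0.2529] [ 0.3  0.4 -0.1 -0.3 -0.6  0.  -1.3  0.2]
jar top [ 0.5386 -0.0148] [ 0. -0.  0.]
jar side [ 0.5388 -0.0165] [ 0.2 -0.2 -0.8  0.7]
jar both [ 0.5389 -0.0155] [ 0.3  0.2 -0.1  0.1 -0.3 -1.   0.4]
guide [ 0.53841415 -0.01487123  0.058     ]
bush [0.44179784 0.25009897 0.044     ]
tubetop (array([ 0.45661996, -0.32094411,  0.19421576]), [array([ 0.4, -0.8]), array([-1.3,  0.1])]) [ 0.45458461 -0.31880017  0.2       ] [ 0.45579286 -0.32683612  0.2       ] [ 0.45458297 -0.32996389  0.08      ]
caps [ 0.47302791 -0.28200525  0.083     ] [ 0.4360482  -0.36952904  0.083     ] [ 0.43512689 -0.37340187  0.083     ]
timer [ 0.37585969 -0.05636072  0.018     ] bottle [0.66657507 0.03238194 0.114     ] vial [0.65984766 0.10426847 0.05      ]
```

Request:
servo_tool:
  commands:
    - {"slide":[20,9,7],"hand":0}
    - {"slide":[42,20,15],"hand":0}
    - {"slide":[42,20,15],"hand":0}
    - {"slide":[42,20,15],"hand":0}
    - {"slide":[42,20,15],"hand":0}
    - {"slide":[42,20,15],"hand":0}
    - {"slide":[42,20,15],"hand":0}
    - {"slide":[28,14,11],"hand":0}
    - {"slide":[14,7,10],"hand":0}
    - {"slide":[0,0,0],"hand":0}
    - {"slide":[0,0,0],"hand":0}
  newtons: 20

```text
schema error: expected keys slide, twist, hand
```

```bash
cat >> h.py <<'E'
from scipy.spatial.transform import Rotation as Ro
def st():
    s=env.get_state(); q=s['ee_rot']; return s,Ro.from_quat([q[1],q[2],q[3],q[0]])
def to(x,y,z):
    s,R=st(); d=(np.array([x,y,z])-s['tool_pos'])*1e3
    print('t',s['clock'],'pos',s['tool_pos'].round(4),'F',s['contact_force'].round(1),'M',s['moment'].round(2),'w',round(s['width']*1e3,1),'slide',R.inv().apply(d).round(1)); m=R.as_matrix(); print('xaxis',m[:,0].round(3),'z',m[:,2].round(4),'heading',np.degrees(np.arctan2(m[1,0],m[0,0])).round(2),'tilt twist xy deg',np.degrees(R.inv().apply(np.cross(m[:,2],[0,0,-1]))).round(2),'q',s['joint_positions'].round(2))
E
python3 -c "
from h import *
to(.4415,.252,.027)"
```

```text
t 0.1 pos [0.2072 0.509  0.2385] F [-0.2 -0.1  0.5] M [-0.06  0.04 -0.03] w 85.4 slide [313.9 149.2 211.7]
xaxis [ 0.926 -0.377  0.   ] z [-6.0e-04 -1.7e-03 -1.0e+00] heading -22.16 tilt twist xy deg [ 0.1 -0.   0. ] q [ 1.47  0.26  0.11 -0.   -1.42 -0.28]
```

Request:
servo_tool:
  commands:
    - {"slide":[20,9,7],"twist":[0,0,0],"hand":0}
    - {"slide":[42,20,15],"twist":[0,0,0],"hand":0}
    - {"slide":[42,20,15],"twist":[0,0,0],"hand":0}
    - {"slide":[42,20,15],"twist":[0,0,0],"hand":0}
    - {"slide":[42,20,15],"twist":[0,0,0],"hand":0}
    - {"slide":[42,20,15],"twist":[0,0,0],"hand":0}
    - {"slide":[42,20,15],"twist":[0,0,0],"hand":0}
    - {"slide":[28,14,11],"twist":[0,0,0],"hand":0}
    - {"slide":[14,7,10],"twist":[0,0,0],"hand":0}
    - {"slide":[0,0,0],"twist":[0,0,0],"hand":0}
    - {"slide":[0,0,0],"twist":[0,0,0],"hand":0}
  newtons: 20

```text
clock: 1.48
tool_pos: [0.4415, 0.2527, 0.1215]
ee_rot: [-0.0, 0.981, -0.192, 0.0]
contact_force: [0.8, 0.5, -0.0]
width: 0.0852
```

```bash
python3 -c "
from h import *
to(.4415,.252,.027)"
```

```text
t 1.475 pos [0.4415 0.2527 0.1215] F [ 0.8  0.5 -0. ] M [0.04 0.01 0.01] w 85.2 slide [ 0.3  0.7 94.5]
xaxis [ 0.926 -0.377  0.   ] z [ 3.e-04  3.e-04 -1.e+00] heading -22.12 tilt twist xy deg [-0.02 -0.01 -0.  ] q [ 0.83  0.24 -0.22 -0.   -1.11  0.36]
```

Request:
servo_tool:
  commands:
    - {"slide":[0,1,30],"twist":[0,0,0],"hand":0}
    - {"slide":[0,0,35],"twist":[0,0,0],"hand":0}
    - {"slide":[0,0,20],"twist":[0,0,0],"hand":0}
    - {"slide":[0,0,8],"twist":[0,0,0],"hand":0}
    - {"slide":[0,0,0],"twist":[0,0,0],"hand":100}
    - {"slide":[0,0,0],"twist":[0,0,0],"hand":200}
    - {"slide":[0,0,0],"twist":[0,0,0],"hand":255}
    - {"slide":[0,0,0],"twist":[0,0,0],"hand":255}
    - {"slide":[0,0,0],"twist":[0,0,0],"hand":255}
    - {"slide":[0,0,0],"twist":[0,0,0],"hand":255}
  newtons: 20

```text
clock: 2.72
tool_pos: [0.442, 0.2519, 0.0294]
ee_rot: [-0.001, 0.981, -0.192, 0.001]
contact_force: [-1.5, 1.0, 7.2]
width: 0.0291
```

```bash
python3 -c "
from h import *
to(.4415,.252,.027)"
```

```text
t 2.725 pos [0.442  0.2519 0.0294] F [-1.5  1.   7.2] M [0.44 0.54 0.05] w 29.1 slide [-0.5  0.1  2.4]
xaxis [ 0.926 -0.377  0.001] z [ 0.0019  0.0018 -1.    ] heading -22.14 tilt twist xy deg [-0.13 -0.06 -0.  ] q [ 0.83  0.34 -0.35  0.   -0.88  0.36]
```

Request:
servo_tool:
  commands:
    - {"slide":[0,0,0],"twist":[0,0,0],"hand":80}
    - {"slide":[0,0,-2],"twist":[0,0,0],"hand":80}
    - {"slide":[0,0,0],"twist":[0,0,10],"hand":80}
    - {"slide":[0,0,0],"twist":[0,0,10],"hand":80}
    - {"slide":[0,0,0],"twist":[0,0,10],"hand":80}
    - {"slide":[0,0,0],"twist":[0,0,10],"hand":80}
    - {"slide":[0,0,0],"twist":[0,0,10],"hand":80}
    - {"slide":[0,0,0],"twist":[0,0,10],"hand":80}
    - {"slide":[0,0,0],"twist":[0,0,10],"hand":80}
    - {"slide":[0,0,0],"twist":[0,0,10],"hand":80}
    - {"slide":[0,0,0],"twist":[0,0,10],"hand":80}
    - {"slide":[0,0,0],"twist":[0,0,0],"hand":80}
  newtons: 20

```text
clock: 4.22
tool_pos: [0.4412, 0.2508, 0.0301]
ee_rot: [-0.0, -0.559, 0.829, -0.0]
contact_force: [-0.4, 1.6, 0.2]
width: 0.0587
```

```bash
python3 -c "
from h import *
to(.4415,.252,.027)"
```

```text
t 4.225 pos [0.4412 0.2508 0.0301] F [-0.4  1.6  0.2] M [-0.   -0.01  0.01] w 58.7 slide [-1.2  0.1  3.1]
xaxis [-0.376 -0.927  0.001] z [-4.e-04 -4.e-04 -1.e+00] heading -112.09 tilt twist xy deg [ 0.01 -0.03 -0.  ] q [ 0.83  0.34 -0.35 -0.   -0.88 -1.21]
```

Request:
servo_tool:
  commands:
    - {"slide":[0,0,0],"twist":[0,0,0],"hand":255}
    - {"slide":[0,0,0],"twist":[0,0,0],"hand":255}
    - {"slide":[0,0,0],"twist":[0,0,0],"hand":255}
    - {"slide":[0,0,0],"twist":[0,0,0],"hand":255}
    - {"slide":[0,0,0],"twist":[0,0,0],"hand":255}
  newtons: 40

```text
clock: 4.85
tool_pos: [0.4413, 0.2511, 0.0305]
ee_rot: [0.0, -0.558, 0.83, -0.0]
contact_force: [-1.3, -1.0, 3.4]
width: 0.0284
```

```bash
python3 -c "
from h import *
to(.4415,.252,.027)"
```

```text
t 4.85 pos [0.4413 0.2511 0.0305] F [-1.3 -1.   3.4] M [-0.19  0.52  0.11] w 28.4 slide [-0.9  0.2  3.5]
xaxis [-0.377 -0.926 -0.   ] z [ 1.e-04 -0.e+00 -1.e+00] heading -112.14 tilt twist xy deg [-0.01  0.   -0.  ] q [ 0.83  0.34 -0.35  0.   -0.88 -1.21]
```

Request:
servo_tool:
  commands:
    - {"slide":[0,0,-8],"twist":[0,0,0],"hand":255}
    - {"slide":[0,0,-30],"twist":[0,0,0],"hand":255}
    - {"slide":[0,0,-40],"twist":[0,0,0],"hand":255}
    - {"slide":[15,-14,-40],"twist":[0,0,0],"hand":255}
    - {"slide":[30,-27,-17],"twist":[0,0,0],"hand":255}
    - {"slide":[32,-29,0],"twist":[0,0,0],"hand":255}
    - {"slide":[32,-29,0],"twist":[0,0,0],"hand":255}
    - {"slide":[32,-29,0],"twist":[0,0,0],"hand":255}
    - {"slide":[30,-27,0],"twist":[0,0,0],"hand":255}
    - {"slide":[26,-24,0],"twist":[0,0,0],"hand":255}
    - {"slide":[14,-12,0],"twist":[0,0,0],"hand":255}
    - {"slide":[0,0,0],"twist":[0,0,0],"hand":255}
  newtons: 40

```text
clock: 6.35
tool_pos: [0.5385, -0.0172, 0.1649]
ee_rot: [-0.0, -0.557, 0.83, 0.0]
contact_force: [-0.3, 0.9, -2.3]
width: 0.0283
```

```bash
python3 - <<'E'
from h import *
to(.5384,-.0162,.1655)
T=cap('top','top1');S=cap('side','side1')
def cr(i,u,v,w,h,k): return cv2.resize(i[v:v+h,u:u+w],(w*k,h*k),interpolation=cv2.INTER_CUBIC)
cv2.imwrite('pics/c1.png',np.hstack([cr(T['img'],280,200,75,70,5),cr(S['img'],285,150,80,135,5)[:600][:, :400]]) if 0 else cr(S['img'],275,165,100,105,6))
s,R=st();p=s['tool_pos'];x=R.as_matrix()[:,0]
c=p-.001*x-[0,0,.0305];print(c)
for z,r in((0.008,.058),(.014,.058),(.044,.015),(0,.0485)): print('side ext crop',z,r,((ext(S,c[0],c[1],c[2]+z,r)-[275,275,165,165]+.5)*6).round(0))
print('rim',((ext(S,.5388,-.0153,.105,.055)-[275,275,165,165]+.5)*6).round(0))
E
```

```text
t 6.35 pos [ 0.5385 -0.0172  0.1649] F [-0.3  0.9 -2.3] M [ 0.06  0.06 -0.03] w 28.3 slide [-0.8  0.5 -0.6]
xaxis [-0.379 -0.925  0.   ] z [-8.e-04  1.e-04 -1.e+00] heading -112.27 tilt twist xy deg [ 0.04 -0.01  0.  ] q [ 0.26  0.27 -0.07 -0.   -1.24 -0.65]
[ 0.53866212 -0.01498069  0.13459834]
side ext crop 0.008 0.058 [135. 439. 178. 353.]
side ext crop 0.014 0.058 [134. 440. 165. 340.]
side ext crop 0.044 0.015 [246. 326. 161. 205.]
side ext crop 0 0.0485 [161. 414. 208. 355.]
rim [147. 430. 260. 429.]
```

View pics/c1.png

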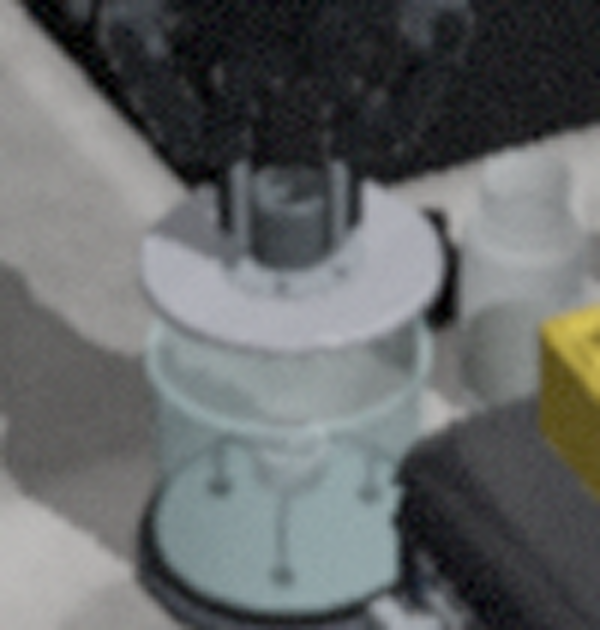

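The side crop shows the held cover above the jar: plate edges at 141–444, rim edges at about 146–434. The cover appears about 1.5 mm too far right relative to the jar. I'll check in the top view.

```bash
python3 - <<'E'
from h import *
T=ld('top1')
def cr(i,u,v,w,h,k): return cv2.resize(i[v:v+h,u:u+w],(w*k,h*k),interpolation=cv2.INTER_CUBIC)
a=cr(ld('top0')['img'],285,205,55,60,7);b=cr(T['img'],285,205,55,60,7)
cv2.imwrite('pics/c2.png',np.hstack([a,b]))
s,R=st();print(s['tool_pos'],s['clock'])
p=s['tool_pos'];c=p-.001*R.as_matrix()[:,0]-[0,0,.0305];print(c)
o=np.array([285,285,205,205])-.5
print('rim',((ext(T,.5388,-.0153,.105,.055)-o)*7).round(0));print('dock',((ext(T,.5388,-.0153,.0,.064)-o)*7).round(0))
print('cover',((ext(T,c[0],c[1],c[2]+.014,.058)-o)*7).round(0))
E
```

```text
[ 0.53828481 -0.01590678  0.1650982 ] 6.45
[ 0.53866212 -0.01498069  0.13459834]
rim [ 54. 332.  49. 327.]
dock [ 54. 353.  56. 355.]
cover [ 36. 339.  29. 332.]
```

View pics/c2.png

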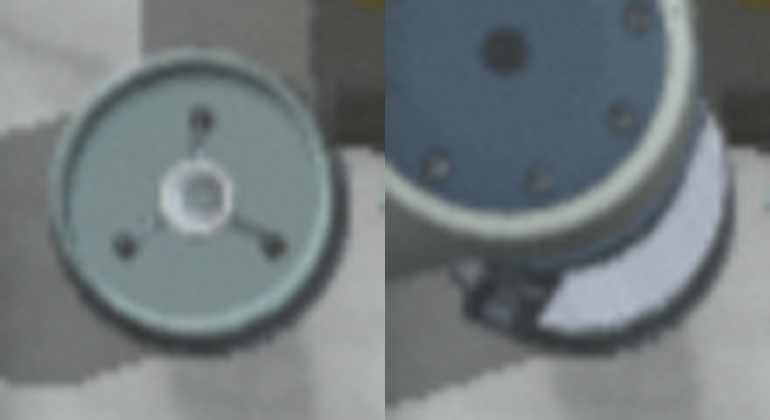

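Relative to the jar, the cover reads about 1.2 mm too far toward −y in the top view and slightly too far toward +x in the side view. I'll correct that and lower it slowly.

Request:
servo_tool:
  commands:
    - {"slide":[-0.9,1,0],"twist":[0,0,0],"hand":255}
    - {"slide":[0,0,12],"twist":[0,0,0],"hand":255}
    - {"slide":[0,0,10],"twist":[0,0,0],"hand":255}
    - {"slide":[0,0,4],"twist":[0,0,0],"hand":255}
    - {"slide":[0,0,2],"twist":[0,0,0],"hand":255}
    - {"slide":[0,0,1.5],"twist":[0,0,0],"hand":255}
    - {"slide":[0,0,1.5],"twist":[0,0,0],"hand":255}
    - {"slide":[0,0,1],"twist":[0,0,0],"hand":255}
    - {"slide":[0,0,0],"twist":[0,0,0],"hand":255}
  newtons: 40

```text
clock: 7.58
tool_pos: [0.538, -0.0152, 0.1333]
ee_rot: [0.0, -0.558, 0.83, -0.0]
contact_force: [0.6, -0.2, -2.1]
width: 0.0284
```

```bash
python3 -c "
from h import *
to(.5384,-.0162,.1275)"
```

```text
t 7.575 pos [ 0.538  -0.0152  0.1333] F [ 0.6 -0.2 -2.1] M [0.06 0.01 0.03] w 28.4 slide [ 0.8 -0.8  5.8]
xaxis [-0.377 -0.926 -0.   ] z [ 0.  0. -1.] heading -112.16 tilt twist xy deg [-0.  0.  0.] q [ 0.26  0.29 -0.12 -0.   -1.16 -0.65]
```

Request:
servo_tool:
  commands:
    - {"slide":[0,0,1.5],"twist":[0,0,0],"hand":255}
    - {"slide":[0,0,1.5],"twist":[0,0,0],"hand":255}
    - {"slide":[0,0,1],"twist":[0,0,0],"hand":255}
    - {"slide":[0,0,0.8],"twist":[0,0,0],"hand":255}
    - {"slide":[0,0,0],"twist":[0,0,0],"hand":255}
  newtons: 40

```text
clock: 8.2
tool_pos: [0.5379, -0.0152, 0.1284]
ee_rot: [-0.0, -0.558, 0.83, 0.0]
contact_force: [-0.3, 0.4, -1.7]
width: 0.0282
```

```bash
python3 -c "
from h import *
to(.5384,-.0162,.1275)"
```

```text
t 8.2 pos [ 0.5379 -0.0152  0.1284] F [-0.3  0.4 -1.7] M [ 0.01 -0.05 -0.01] w 28.2 slide [ 0.8 -0.8  0.9]
xaxis [-0.377 -0.926  0.   ] z [-2.e-04 -0.e+00 -1.e+00] heading -112.16 tilt twist xy deg [ 0.01 -0.01  0.  ] q [ 0.26  0.29 -0.13 -0.   -1.15 -0.65]
```

Request:
servo_tool:
  commands:
    - {"slide":[0,0,0.5],"twist":[0,0,0],"hand":255}
    - {"slide":[0,0,0.5],"twist":[0,0,0],"hand":255}
    - {"slide":[0,0,0.4],"twist":[0,0,0],"hand":255}
    - {"slide":[0,0,0],"twist":[0,0,0],"hand":255}
  newtons: 40

```text
clock: 8.7
tool_pos: [0.5381, -0.0152, 0.1275]
ee_rot: [0.0, -0.558, 0.83, -0.0]
contact_force: [-1.1, -0.0, 1.4]
width: 0.0281
```

```bash
python3 -c "
from h import *
to(.5384,-.0162,.1275)"
```

```text
t 8.7 pos [ 0.5381 -0.0152  0.1275] F [-1.1 -0.   1.4] M [0.19 0.64 0.  ] w 28.1 slide [ 0.8 -0.7 -0. ]
xaxis [-0.377 -0.926 -0.   ] z [ 4.e-04 -0.e+00 -1.e+00] heading -112.15 tilt twist xy deg [-0.02  0.01  0.  ] q [ 0.26  0.29 -0.13  0.   -1.15 -0.65]
```

Request:
servo_tool:
  commands:
    - {"slide":[0,0,0],"twist":[0,0,0],"hand":0}
    - {"slide":[0,0,0],"twist":[0,0,0],"hand":0}
    - {"slide":[0,0,0],"twist":[0,0,0],"hand":0}
    - {"slide":[0,0,0],"twist":[0,0,0],"hand":0}
    - {"slide":[0,0,-10],"twist":[0,0,0],"hand":0}
    - {"slide":[0,0,-30],"twist":[0,0,0],"hand":0}
    - {"slide":[0,0,-45],"twist":[0,0,0],"hand":0}
    - {"slide":[0,0,-45],"twist":[0,0,0],"hand":0}
    - {"slide":[20,-3,-10],"twist":[0,0,0],"hand":0}
    - {"slide":[40,-5,0],"twist":[0,0,0],"hand":0}
    - {"slide":[50,-6,0],"twist":[0,0,0],"hand":0}
  newtons: 20

```text
clock: 10.07
tool_pos: [0.5089, -0.1232, 0.2671]
ee_rot: [-0.0, -0.559, 0.829, 0.0]
contact_force: [0.5, -0.1, 0.4]
width: 0.0853
```

Request:
servo_tool:
  commands:
    - {"slide":[50,-6,0],"twist":[0,0,0],"hand":0}
    - {"slide":[50,-6,0],"twist":[0,0,0],"hand":0}
    - {"slide":[50,-6,0],"twist":[0,0,0],"hand":0}
    - {"slide":[40,-5,0],"twist":[0,0,0],"hand":0}
    - {"slide":[18,-3,0],"twist":[0,0,0],"hand":0}
    - {"slide":[0,0,0],"twist":[0,0,0],"hand":0}
    - {"slide":[0,0,0],"twist":[0,0,0],"hand":0}

```text
clock: 10.95
tool_pos: [0.4553, -0.3241, 0.2671]
ee_rot: [0.0, -0.558, 0.83, 0.0]
contact_force: [-0.0, 0.3, 0.2]
width: 0.0857
```

```bash
python3 - <<'E'
from h import *
to(.4548,-.326,.150)
T=cap('top','top2');S=cap('side','side2')
def cr(i,u,v,w,h,k): return cv2.resize(i[v:v+h,u:u+w],(w*k,h*k),interpolation=cv2.INTER_CUBIC)
cv2.imwrite('pics/c3.png',np.vstack([np.hstack([cr(S['img'],290,190,66,75,6),cr(T['img'],285,205,55,60,6)[:, :330] if 0 else cv2.copyMakeBorder(cr(T['img'],285,205,55,60,6),0,90,0,0,0)]),]) )
o=np.array([290,290,190,190])-.5
for c in((.5385,-.0143),(.5388,-.0153)): print('side plate top,bush top',((ext(S,*c,.111,.058)-o)*6).round(0),((ext(S,*c,.141,.015)-o)*6).round(0))
o=np.array([285,285,205,205])-.5
for c in((.5385,-.0143),(.5388,-.0153)): print('top',((ext(T,*c,.111,.058)-o)*6).round(0),((ext(T,*c,.141,.0115)-o)*6).round(0))
E
```

```text
t 10.95 pos [ 0.4553 -0.3241  0.2671] F [-0.   0.3  0.2] M [0.03 0.08 0.01] w 85.7 slide [  2.   -0.3 117.1]
xaxis [-0.377 -0.926 -0.   ] z [ 0.e+00  3.e-04 -1.e+00] heading -112.13 tilt twist xy deg [0.01 0.02 0.  ] q [-0.34  0.27  0.19 -0.   -1.5  -0.05]
side plate top,bush top [ 47. 346.  93. 270.] [157. 235.  92. 137.]
side plate top,bush top [ 49. 348.  94. 271.] [158. 237.  93. 138.]
top [ 37. 289.  35. 287.] [134. 185. 130. 181.]
top [ 39. 291.  34. 286.] [136. 188. 129. 181.]
```

View pics/c3.png

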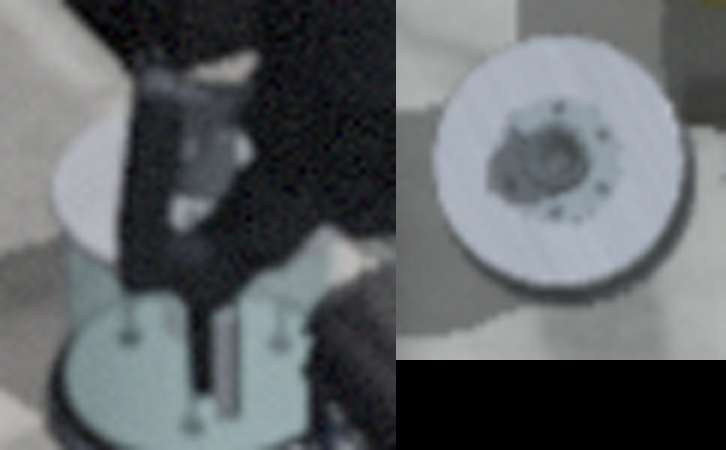

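Top view: the plate spans 38–291 by 36–288 in the crop, centred where predicted for a seated cover (bore about (0.5385, −0.0147)). The gripper blocks the side view. Now I'll go for the tube.

Request:
servo_tool:
  commands:
    - {"slide":[2,0,10],"twist":[0,0,0],"hand":0}
    - {"slide":[0,0,35],"twist":[0,0,0],"hand":0}
    - {"slide":[0,0,40],"twist":[0,0,0],"hand":0}
    - {"slide":[0,0,22],"twist":[0,0,0],"hand":0}
    - {"slide":[0,0,10],"twist":[0,0,0],"hand":0}
    - {"slide":[0,0,0],"twist":[0,0,0],"hand":170}
    - {"slide":[0,0,0],"twist":[0,0,0],"hand":255}
    - {"slide":[0,0,0],"twist":[0,0,0],"hand":255}
    - {"slide":[0,0,0],"twist":[0,0,0],"hand":255}
    - {"slide":[0,0,0],"twist":[0,0,0],"hand":255}
    - {"slide":[0,0,0],"twist":[0,0,0],"hand":255}
  newtons: 20

```text
clock: 12.42
tool_pos: [0.4546, -0.3269, 0.1507]
ee_rot: [0.0, -0.558, 0.83, -0.001]
contact_force: [-0.5, 1.4, 3.0]
width: 0.0176
```

```bash
python3 -c "
from h import *
to(.4548,-.326,.150)"
```

```text
t 12.425 pos [ 0.4546 -0.3269  0.1507] F [-0.5  1.4  3. ] M [ 0.18  0.23 -0.01] w 17.6 slide [-0.9  0.2  0.7]
xaxis [-0.377 -0.926  0.   ] z [ 9.e-04 -8.e-04 -1.e+00] heading -112.15 tilt twist xy deg [-0.07 -0.02  0.  ] q [-0.34  0.32 -0.04  0.   -1.22 -0.04]
```

Request:
servo_tool:
  commands:
    - {"slide":[0,0,0],"twist":[0,0,0],"hand":100}
    - {"slide":[0,0,0],"twist":[0,0,0],"hand":100}
    - {"slide":[0,0,0],"twist":[0,0,-10],"hand":100}
    - {"slide":[0,0,0],"twist":[0,0,-10],"hand":100}
    - {"slide":[0,0,0],"twist":[0,0,-10],"hand":100}
    - {"slide":[0,0,0],"twist":[0,0,-10],"hand":100}
    - {"slide":[0,0,0],"twist":[0,0,-10],"hand":100}
    - {"slide":[0,0,0],"twist":[0,0,-10],"hand":100}
    - {"slide":[0,0,0],"twist":[0,0,-10],"hand":100}
    - {"slide":[0,0,0],"twist":[0,0,-10],"hand":100}
    - {"slide":[0,0,0],"twist":[0,0,-10],"hand":100}
    - {"slide":[0,0,0],"twist":[0,0,0],"hand":100}

```text
clock: 13.92
tool_pos: [0.4542, -0.3265, 0.1498]
ee_rot: [-0.0, 0.981, -0.193, -0.0]
contact_force: [-0.4, -0.2, -0.7]
width: 0.0518
```

Request:
servo_tool:
  commands:
    - {"slide":[0,0,0],"twist":[0,0,0],"hand":200}
    - {"slide":[0,0,0],"twist":[0,0,0],"hand":255}
    - {"slide":[0,0,0],"twist":[0,0,0],"hand":255}
    - {"slide":[0,0,0],"twist":[0,0,0],"hand":255}
    - {"slide":[0,0,0],"twist":[0,0,0],"hand":255}
  newtons: 30

```text
clock: 14.55
tool_pos: [0.4544, -0.3266, 0.1501]
ee_rot: [-0.0, 0.981, -0.192, 0.0]
contact_force: [0.7, 0.1, -0.4]
width: 0.0172
```

```bash
python3 -c "
from h import *
to(.4548,-.326,.150)"
```

```text
t 14.55 pos [ 0.4544 -0.3266  0.1501] F [ 0.7  0.1 -0.4] M [ 0.14 -0.06 -0.02] w 17.2 slide [ 0.2 -0.7  0.1]
xaxis [ 0.926 -0.377  0.   ] z [ 1.e-04  0.e+00 -1.e+00] heading -22.18 tilt twist xy deg [-0. -0.  0.] q [-0.34  0.32 -0.04 -0.   -1.22  1.53]
```

Request:
servo_tool:
  commands:
    - {"slide":[0,0,0],"twist":[0,0,0],"hand":255}
    - {"slide":[0,0,0],"twist":[0,0,0],"hand":255}
    - {"slide":[0,0,-6],"twist":[0,0,0],"hand":255}
    - {"slide":[0,0,-20],"twist":[0,0,0],"hand":255}
    - {"slide":[0,0,-35],"twist":[0,0,0],"hand":255}
    - {"slide":[0,0,-40],"twist":[0,0,0],"hand":255}
    - {"slide":[0,0,-35],"twist":[0,0,0],"hand":255}
    - {"slide":[0,0,-16],"twist":[0,0,0],"hand":255}
    - {"slide":[-2,-16,0],"twist":[0,0,0],"hand":255}
    - {"slide":[-4,-34,0],"twist":[0,0,0],"hand":255}
    - {"slide":[-6,-50,0],"twist":[0,0,0],"hand":255}
  newtons: 60

```text
clock: 15.92
tool_pos: [0.4806, -0.2282, 0.3008]
ee_rot: [-0.0, 0.981, -0.193, -0.001]
contact_force: [0.8, -0.1, -1.7]
width: 0.0167
```

Request:
servo_tool:
  commands:
    - {"slide":[-6,-50,0],"twist":[0,0,0],"hand":255}
    - {"slide":[-6,-50,0],"twist":[0,0,0],"hand":255}
    - {"slide":[-6,-50,0],"twist":[0,0,0],"hand":255}
    - {"slide":[-6,-40,0],"twist":[0,0,0],"hand":255}
    - {"slide":[-3,-22,0],"twist":[0,0,0],"hand":255}
    - {"slide":[-1,-8,0],"twist":[0,0,0],"hand":255}
    - {"slide":[0,0,0],"twist":[0,0,0],"hand":255}
    - {"slide":[0,0,0],"twist":[0,0,0],"hand":255}

```text
clock: 16.92
tool_pos: [0.5377, -0.0158, 0.302]
ee_rot: [0.0, 0.981, -0.193, -0.0]
contact_force: [0.2, 0.6, -0.8]
width: 0.0166
```

```bash
python3 - <<'E'
from h import *
to(.5385,-.0147,.302)
T=cap('top','top3');S=cap('side','side3')
def cr(i,u,v,w,h,k): return cv2.resize(i[v:v+h,u:u+w],(w*k,h*k),interpolation=cv2.INTER_CUBIC)
cv2.imwrite('pics/c4.png',cr(S['img'],270,95,100,115,5))
o=np.array([270,95])-.5
p=env.get_state()['tool_pos']
print('foot',(proj(S,p-[0,0,.142])-o)*5,'grip bottom',(proj(S,p-[0,0,.007])-o)*5)
o=np.array([270,270,95,95])-.5
print('bush top',((ext(S,.5385,-.0147,.141,.015)-o)*5).round(0),((ext(S,.5385,-.0147,.111,.058)-o)*5).round(0))
E
```

```text
t 16.925 pos [ 0.5377 -0.0158  0.302 ] F [ 0.2  0.6 -0.8] M [-0.04  0.08 -0.06] w 16.6 slide [ 0.3 -1.3 -0. ]
xaxis [ 0.926 -0.378 -0.   ] z [-3.e-04 -2.e-04 -1.e+00] heading -22.2 tilt twist xy deg [ 0.02  0.01 -0.  ] q [ 0.26  0.22  0.22  0.   -1.57  0.92]
foot [262.8385703  537.84964061] grip bottom [258.80354907 270.13295494]
bush top [231. 296. 552. 590.] [140. 389. 553. 701.]
```

View pics/c4.png

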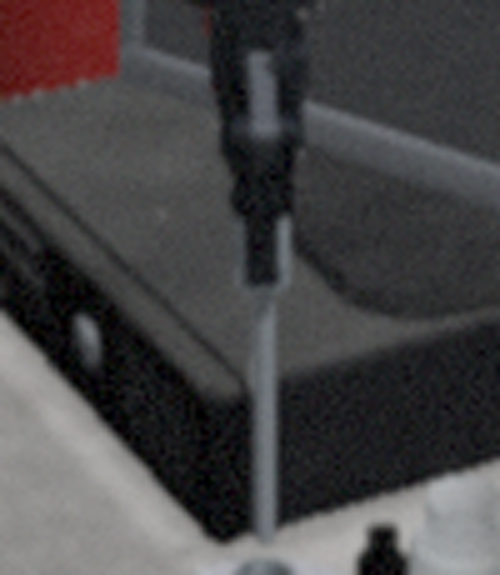

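The tube foot is at (265,540) against a predicted (263,538), directly over the bushing top at about (265,560). I'll shift 1.3 mm and begin the insertion.

Request:
servo_tool:
  commands:
    - {"slide":[0.3,-1.3,6],"twist":[0,0,0],"hand":255}
    - {"slide":[0,0,8],"twist":[0,0,0],"hand":255}
    - {"slide":[0,0,3],"twist":[0,0,0],"hand":255}
    - {"slide":[0,0,2],"twist":[0,0,0],"hand":255}
    - {"slide":[0,0,2],"twist":[0,0,0],"hand":255}
    - {"slide":[0,0,2],"twist":[0,0,0],"hand":255}
    - {"slide":[0,0,2],"twist":[0,0,0],"hand":255}

```text
clock: 17.9
tool_pos: [0.5388, -0.0141, 0.277]
ee_rot: [-0.0, 0.981, -0.192, 0.0]
contact_force: [0.0, 0.3, -1.3]
width: 0.0167
```

```bash
python3 -c "
from h import *
to(.5385,-.0147,.168)"
```

```text
t 17.9 pos [ 0.5388 -0.0141  0.277 ] F [ 0.   0.3 -1.3] M [ 0.03 -0.01 -0.03] w 16.7 slide [-1.00e-01  7.00e-01  1.09e+02]
xaxis [ 0.926 -0.377  0.   ] z [ 2.e-04  0.e+00 -1.e+00] heading -22.16 tilt twist xy deg [-0.   -0.01 -0.  ] q [ 0.26  0.23  0.16  0.   -1.51  0.92]
```

Request:
servo_tool:
  commands:
    - {"slide":[0,0.4,1.5],"twist":[0,0,0],"hand":255}
    - {"slide":[0,0,1.5],"twist":[0,0,0],"hand":255}
    - {"slide":[0,0,2],"twist":[0,0,0],"hand":255}
    - {"slide":[0,0,2],"twist":[0,0,0],"hand":255}

```text
clock: 18.4
tool_pos: [0.5386, -0.0144, 0.27]
ee_rot: [-0.0, 0.981, -0.192, 0.0]
contact_force: [-0.2, 0.5, -0.1]
width: 0.0166
```

```bash
python3 -c "
from h import *
to(.5385,-.0147,.168)"
```

```text
t 18.4 pos [ 0.5386 -0.0144  0.27  ] F [-0.2  0.5 -0.1] M [ 0.   -0.02 -0.01] w 16.6 slide [  0.    0.3 102. ]
xaxis [ 0.926 -0.377  0.   ] z [ 0.e+00  1.e-04 -1.e+00] heading -22.16 tilt twist xy deg [-0. -0.  0.] q [ 0.26  0.23  0.15 -0.   -1.49  0.92]
```

Request:
servo_tool:
  commands:
    - {"slide":[0,0,3],"twist":[0,0,0],"hand":255}
    - {"slide":[0,0,4],"twist":[0,0,0],"hand":255}
    - {"slide":[0,0,4],"twist":[0,0,0],"hand":255}
    - {"slide":[0,0,4],"twist":[0,0,0],"hand":255}
    - {"slide":[0,0,4],"twist":[0,0,0],"hand":255}
    - {"slide":[0,0,4],"twist":[0,0,0],"hand":255}

```text
clock: 19.15
tool_pos: [0.5386, -0.0145, 0.2468]
ee_rot: [0.0, 0.981, -0.192, -0.0]
contact_force: [-0.0, 0.5, 0.0]
width: 0.0164
```

```bash
python3 -c "
from h import *
to(.5385,-.0147,.168)"
```

```text
t 19.15 pos [ 0.5386 -0.0145  0.2468] F [-0.   0.5  0. ] M [ 0.03 -0.05 -0.01] w 16.4 slide [ 0.   0.2 78.8]
xaxis [ 0.926 -0.377 -0.   ] z [-1.e-04 -0.e+00 -1.e+00] heading -22.16 tilt twist xy deg [ 0.  0. -0.] q [ 0.26  0.23  0.1   0.   -1.44  0.92]
```

Foot at about 0.105 with no force; continuing to just below the guide's lead-in.

Request:
servo_tool:
  commands:
    - {"slide":[0,0,6],"twist":[0,0,0],"hand":255}
    - {"slide":[0,0,8],"twist":[0,0,0],"hand":255}
    - {"slide":[0,0,8],"twist":[0,0,0],"hand":255}
    - {"slide":[0,0,8],"twist":[0,0,0],"hand":255}
    - {"slide":[0,0,6],"twist":[0,0,0],"hand":255}
    - {"slide":[0,0,4],"twist":[0,0,0],"hand":255}
    - {"slide":[0,0,3],"twist":[0,0,0],"hand":255}
    - {"slide":[0,0,3],"twist":[0,0,0],"hand":255}
    - {"slide":[0,0,3],"twist":[0,0,0],"hand":255}

```text
clock: 20.27
tool_pos: [0.5387, -0.0144, 0.198]
ee_rot: [-0.0, 0.981, -0.192, 0.0]
contact_force: [0.5, 0.6, -0.3]
width: 0.0166
```

```bash
python3 -c "
from h import *
to(.5385,-.0147,.168)"
```

```text
t 20.275 pos [ 0.5387 -0.0144  0.198 ] F [ 0.5  0.6 -0.3] M [-0.    0.01  0.03] w 16.6 slide [-0.1  0.3 30. ]
xaxis [ 0.926 -0.377  0.   ] z [ 2.e-04  1.e-04 -1.e+00] heading -22.16 tilt twist xy deg [-0.01 -0.01 -0.  ] q [ 0.26  0.25 -0.01  0.   -1.32  0.92]
```

Request:
servo_tool:
  commands:
    - {"slide":[0,0,2],"twist":[0,0,0],"hand":255}
    - {"slide":[0,0,2],"twist":[0,0,0],"hand":255}
    - {"slide":[0,0,2],"twist":[0,0,0],"hand":255}
    - {"slide":[0,0,2],"twist":[0,0,0],"hand":255}
    - {"slide":[0,0,2],"twist":[0,0,0],"hand":255}

```text
clock: 20.9
tool_pos: [0.5386, -0.0144, 0.188]
ee_rot: [-0.0, 0.981, -0.192, 0.0]
contact_force: [-0.2, 1.1, -0.8]
width: 0.0165
```

```bash
python3 -c "
from h import *
to(.5385,-.0147,.168)"
```

```text
t 20.9 pos [ 0.5386 -0.0144  0.188 ] F [-0.2  1.1 -0.8] M [ 0.   -0.03 -0.01] w 16.5 slide [-0.   0.3 20. ]
xaxis [ 0.926 -0.377  0.   ] z [ 1.e-04  0.e+00 -1.e+00] heading -22.16 tilt twist xy deg [-0. -0. -0.] q [ 0.26  0.25 -0.02 -0.   -1.29  0.92]
```

Request:
servo_tool:
  commands:
    - {"slide":[0,0,3],"twist":[0,0,0],"hand":255}
    - {"slide":[0,0,3],"twist":[0,0,0],"hand":255}
    - {"slide":[0,0,3],"twist":[0,0,0],"hand":255}
    - {"slide":[0,0,3],"twist":[0,0,0],"hand":255}
    - {"slide":[0,0,3],"twist":[0,0,0],"hand":255}
    - {"slide":[0,0,3],"twist":[0,0,0],"hand":255}
    - {"slide":[0,0,2],"twist":[0,0,0],"hand":255}
    - {"slide":[0,0,0],"twist":[0,0,0],"hand":255}

```text
clock: 21.9
tool_pos: [0.5385, -0.0145, 0.1679]
ee_rot: [0.0, 0.981, -0.192, -0.0]
contact_force: [-0.1, 0.1, -1.4]
width: 0.0164
```

```bash
python3 - <<'E'
from h import *
to(.5385,-.0147,.168)
T=cap('top','top4');S=cap('side','side4')
cv2.imwrite('pics/c5.png',cv2.resize(S['img'][165:275,272:372],None,fx=5.4,fy=5.4,interpolation=cv2.INTER_CUBIC))
o=np.array([272,165])-.5
for z in(.161,.141,.058,.040,.026,.016): print(z,((proj(S,[.5386,-.0145,z])-o)*5.4).round(0))
E
```

```text
t 21.9 pos [ 0.5385 -0.0145  0.1679] F [-0.1  0.1 -1.4] M [ 0.02 -0.03  0.01] w 16.4 slide [ 0.   0.2 -0.1]
xaxis [ 0.926 -0.377 -0.   ] z [-3.e-04 -1.e-04 -1.e+00] heading -22.16 tilt twist xy deg [ 0.01  0.01 -0.  ] q [ 0.26  0.27 -0.06  0.   -1.24  0.92]
0.161 [273. 199.]
0.141 [274. 238.]
0.058 [276. 391.]
0.04 [277. 423.]
0.026 [277. 447.]
0.016 [277. 464.]
```

View pics/c5.png

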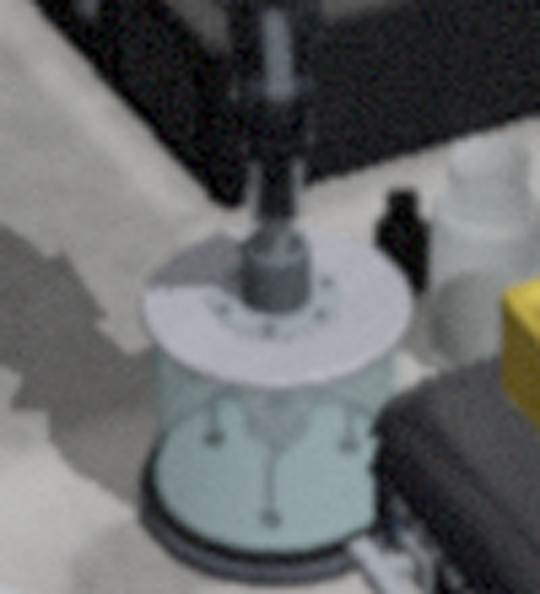

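The cover sits flat on the rim, and the tube goes through the bushing at (275,240). The grip's lower edge at about y=220 looks slightly low, so I'll check with one averaged close-up.

```bash
python3 - <<'E'
from h import *
c=[env.capture('side') for _ in range(8)]; S=c[0]
m=np.mean([a['img'] for a in c],0)
k=12;u,v=300,190
a=m[v:v+66,u:u+46]
a=cv2.resize(a,None,fx=9,fy=9,interpolation=cv2.INTER_CUBIC); a=np.clip((a-20)*1.25,0,255)
c4=ld('side3')['img'][135:180,300:346]; b=cv2.resize(c4,None,fx=8,fy=9,interpolation=cv2.INTER_CUBIC); b=cv2.copyMakeBorder(np.clip((b.astype(float)-20)*1.6,0,255),0,a.shape[0]-b.shape[0],0,0,0)
cv2.imwrite('pics/c6.png',np.hstack([a,b]))
for z in(.161,.141,.058,.040,.026,.016): print(z,((proj(S,[.5386,-.0145,z])-np.array([u,v])+.5)*9).round(0))
for z in (.161,.141):print(z,((ext(S,.5386,-.0145,z,.009 if z>.15 else .015)-[u,u,v,v]+.5)*9).round(0))
col=m[195:240,321:326].mean((1,2)).round(0); print(dict(zip(range(195,240),col)))
col=ld('side3')['img'][135:175,320:325].mean((1,2)).round(0); print(dict(zip(range(135,175),col))); print(proj(S,[.5380,-.0152,.302-.007]))
to(.5385,-.0147,.168)
E
```

```text
0.161 [204. 107.]
0.141 [205. 172.]
0.058 [208. 427.]
0.04 [209. 480.]
0.026 [210. 520.]
0.016 [210. 548.]
0.161 [168. 239.  87. 127.]
0.141 [146. 264. 138. 206.]
{195: np.float64(24.0), 196: np.float64(27.0), 197: np.float64(27.0), 198: np.float64(28.0), 199: np.float64(28.0), 200: np.float64(29.0), 201: np.float64(30.0), 202: np.float64(30.0), 203: np.float64(33.0), 204: np.float64(38.0), 205: np.float64(60.0), 206: np.float64(78.0), 207: np.float64(85.0), 208: np.float64(89.0), 209: np.float64(93.0), 210: np.float64(96.0), 211: np.float64(100.0), 212: np.float64(109.0), 213: np.float64(111.0), 214: np.float64(95.0), 215: np.float64(80.0), 216: np.float64(77.0), 217: np.float64(77.0), 218: np.float64(77.0), 219: np.float64(76.0), 220: np.float64(76.0), 221: np.float64(75.0), 222: np.float64(87.0), 223: np.float64(123.0), 224: np.float64(144.0), 225: np.float64(145.0), 226: np.float64(144.0), 227: np.float64(147.0), 228: np.float64(163.0), 229: np.float64(173.0), 230: np.float64(174.0), 231: np.float64(173.0), 232: np.float64(173.0), 233: np.float64(172.0), 234: np.float64(174.0), 2
[... 759 characters left out ...]
(107.0), 163: np.float64(104.0), 164: np.float64(105.0), 165: np.float64(106.0), 166: np.float64(107.0), 167: np.float64(107.0), 168: np.float64(107.0), 169: np.float64(108.0), 170: np.float64(108.0), 171: np.float64(107.0), 172: np.float64(104.0), 173: np.float64(100.0), 174: np.float64(99.0)}
[321.20868285 148.42207578]
t 22.4 pos [ 0.5387 -0.0144  0.1681] F [-0.   0.1 -0.6] M [ 0.02  0.01 -0.04] w 16.5 slide [-0.1  0.3  0.1]
xaxis [ 0.926 -0.377  0.   ] z [ 1.e-04  0.e+00 -1.e+00] heading -22.16 tilt twist xy deg [-0.   -0.01  0.  ] q [ 0.26  0.27 -0.06  0.   -1.24  0.92][ WARN:0@10.468] global loadsave.cpp:1063 imwrite_ Unsupported depth image for selected encoder is fallbacked to CV_8U.
```

View pics/c6.png

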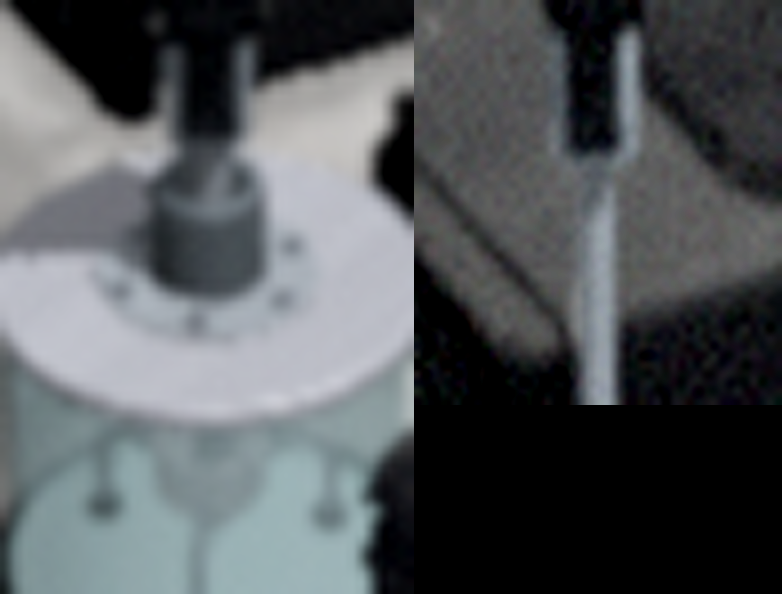

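The close-up shows the cover flat and the tube centred in the bushing. The grip edge is offset by the same ~1 px as before insertion, so the tube hasn't slipped, and the wrist forces are near zero. Handing in.

```bash
python3 -c "
from h import *
print(env.finish_job()); to(.5385,-.0147,.168)"
```

```text
the job is handed in; nothing more can be done
None
the job is handed in; nothing more can be done
```

I set the cover flat on the jar rim and let go of it. Then I took the steel tube straight up out of the stand, passed it down through the bushing and the guide ring, and handed the job in at about 22 s, still holding it (grip force set to 60 N).

**Cover:** it first touched down at the height expected for a seated cover. The top view, taken after release, showed it centred within about 1 mm of the expected spot, and later side views showed it lying flat.

**Tube:** the last readings put the foot about 26 mm above the worktop, so about 10 mm above the jar floor and 14 mm below the guide ring. There were no contact forces above about 1.5 N on the way down.

**Not fully confirmed:**
- **Foot height:** the foot itself can't be seen through the glass, so its height comes from the arm position. In the side view the grip's lower edge read about 1 px (roughly 3 mm) lower than predicted. It read the same before insertion, so the tube hadn't slipped. The foot seen before insertion matched to about 1–2 mm, so I left the height as it was.
- **Bystanders:** the timer, bottle and vial were not touched on purpose. I did not measure them again at the end.

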